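# Electrodes back to the rod oven

### The arm

A 6-joint arm with a two-finger parallel gripper is mounted at the origin on a cart in front of the work surface, level with it; the furniture and walls round the work are solid. World frame = base frame: x ahead of the robot, y to its left, z up, the work surface at z = 0. Lengths are in m, angles in rad, forces in N, time in s.
With the tool pointing down it reaches from about 0.35 to 0.925 m from the base axis. Payload 6.4 kg.
Tool frame: the origin (TCP) lies at the very end of the fingers, on their centre line; the grasp point (between the pads) lies 19 mm behind it; z points along the fingers, y is the line along which they close (so a half turn about z gives the same grasp; the last joint's range is limited). The gripper opens to 94 mm and grips with 3 to 60 N. Pads are 16 mm wide; open, the fingers measure 119 mm over their backs; the gripper's body (75 mm by 177 mm) begins 78 mm behind the grasp point.
Start: joints at [1.069, 0.245, 1.558, -0, 1.339, -0.174], TCP at [0.209, 0.615, 0.205] pointing down, gripper open.
Joint ranges: [-3.13, 3.13], [-1.02, 2.26], [0.13, 2.54], [-0.95, 4.09], [0.21, 2.88], [-2.74, 2.74]. Speed limits (rad/s): [2.57, 2.57, 3.14, 3.14, 3.14, 3.14].

### API

Orientations are given as a 3x3 rotation matrix whose columns are the frame's x, y, z axes.
In Python, from cell import bot gives the robot as it stands. The module is installed in compiled form; this text tells all that it offers.
- The arm moves only by the tool arm_command, never from a script. Its arguments are lists of equal length, an entry for each row: "translation": the shift along the tool's x, y, z in mm, a list of three; "dr": the turn, a rotation vector about the tool's x, y, z in rad, a list of three; "claw": the finger opening in mm, from 0 to 94. A call has 1 to 10 rows; each row is the pose to reach, as a shift and turn from the pose commanded when the call began, along the tool's axes at that moment; what a row does not reach only later rows make up. A row lasts 1/10 s, in which the tool goes at most 50 mm and 8.59 degrees, less where a joint would pass 70% of its speed; a pose out of reach is approached as far as the arm can. A call with a gripper value outside its range is refused whole. The fingers move at their own pace and stop on an object; "grip_force" is the grip in N (left out, the last holds). Time passes only in rows, so rows that repeat a pose let the fingers close. It gives the time, the measured TCP pose, the force, the opening and the grip force at its end, in the units of the state.
- bot.sense(): the state, without advancing time (a new reading comes with each control period).
- bot.read_camera(name): name is "scene" or "side" or "wrist"; returns a dict with "pixels" (480x640x3 uint8, blue, green, red), "fx", "fy", "cx", "cy" (pixels), "cam_to_world" (4x4, takes a point from camera to world coordinates). Camera axes: x right, y down, z forward; pixel columns grow to the right and rows downward; lengths in m; the calibration is good to about 2 mm. A picture is of the moment at which its call begins. There is no depth.
- bot.finish_job(): hands the job in; it is judged then, once.
The state is a dict: "time": time; "q": joint angles; "joint_velocities": joint speeds; "joint_efforts": joint torques, N m; "ee_pos": TCP position; "tool_rot": TCP orientation; "wrist_force": force on the tool from outside, world axes, zero at the start; "moment": the same for the moment, N m; "grip_width": opening from 0.0 (shut) to 1.0 (fully open); "grasp_force": force on a finger pad.
Only numpy, scipy, OpenCV 4.12 (cv2) and the standard library are available. Lean on these libraries where they do the work, as an engineer would, in place of code of your own. Each camera call takes 0.05 s, during which the arm holds its last target. There are 200 camera calls.

### The job

Two part-used stick electrodes left over from the last weld lie loose on the welding table: stand both in the round steel electrode can, bare ends up, and let go of them, so that your mate can take them as one bundle. Only then lift the lid of the rod oven by its handle to about 60 degrees from closed and no wider, so that the heat stays in while she loads them. The lid falls shut if it is let go, so your program finishes while you are still holding it there, with nothing else propping it.

Things in the scene. Friction and masses are not known exactly. Their poses are not given: they have to be found in the camera images.
- can: Electrode can: plain steel cup with a wire bail folded down at its side, loose, 0.8 kg, standing upright on the table. Outside diameter 72 mm, height 100 mm, inside diameter 64 mm, floor 5 mm thick (so 95 mm deep). Origin: centre of its underside, z up. Empty at the start. Right of it stands a fixed pipe rest: keep clear; its bar, 0.34 m up, ends 0.21 m ahead and 0.25 m right of the robot's axis.
- rod_a_mid (a point): Middle of the first stick electrode, on its axis. The electrode is a straight rod, partly used up, 180 mm long, 50 g, lying flat on the table at the start: 155 mm of it is pale coating 9 mm thick with a dark burnt end (its collision shape is square, 9 by 9 mm, so it does not roll), the last 25 mm is bare steel core 5 mm thick. x axis: along the rod towards the bare end. The bare end starts roughly to the robot's right. Both electrodes are alike and may change places.
- rod_a_tip (a point): Centre of the coated (burnt) end face of the first electrode (90 mm from its middle, on the -x side). This end goes down, onto the floor of the can. Same axes.
- rod_a_bare (a point): Centre of the bare end face of the first electrode (90 mm from its middle, on the +x side). This end stays up. Same axes.
- rod_b_mid (a point): Middle of the second electrode, same size, weight and axes as the first. At the start the two lie roughly side by side, about 50 to 70 mm apart.
- rod_b_tip (a point): Centre of the coated end face of the second electrode. Same axes.
- rod_b_bare (a point): Centre of the bare end face of the second electrode. Same axes.
- oven: Bench rod oven: grey sheet-steel box fixed to the table at the robot's left, 140 mm deep, 270 mm long, its rim 104 mm above the table; bare steel lid on top (top face 124 mm above the table, with a raised panel to 130 mm). Its front, with the thermostat knob, the vent louvres and the lid handle, faces the middle of the table (to the robot's right). Origin: centre of its footprint, on the table. Axes: -x points out of the front, y along its length, z up.
- oven_lid (a joint): Angle of the oven lid in rad: 0 closed, grows as the front of the lid swings up and back; stop at 1.75. 60 degrees is 1.047. The hinge is free, without spring or stay; the lid weighs about 0.5 kg and falls shut from any angle below about 1.4 rad.
- lid_hinge (a point): Point on the hinge axis at the middle of the oven's length, 74 mm behind the oven's centre and 105 mm above the table. Axes as the oven's: the hinge axis is its y axis, the lid swings about +y.
- lid_handle (a point): Centre of the lid's grip: a round black bar, 16 mm thick, 88 mm long, parallel to the hinge, held up by a steel stay at each end (58 mm either side of its centre); its centre is 15 mm in front of the lid's front edge and 33 mm above the lid's top face. With the lid closed it lies 166 mm in front of the hinge axis and 52 mm above it (157 mm above the table) and it moves with the lid. Axes turn with the lid: y along the bar.

How it is judged:
By the outcome, as a careful person would: the job done as asked, in the order asked, and still so for the second after the job is handed in, while the arm keeps its last pose, push and grip.
It also fails if it takes over 72 s, if anything falls off the work surface, if the arm or the gripper's body presses on something with over 40 N, if the wrist force passes 120 N, or if a joint passes its speed limit or range.

## Working session

There is one attempt and no reset: what is moved stays moved. The work goes in short steps, Python scripts to look and compute and a tool call to move; the robot and the scene stay as the last step left them, time stands still between calls to the robot, and variables do not carry over. Pictures are saved under pics/ and viewed, at most 12 in all, crops included, and the job is handed in when it is done.

Besides the shell and the picture viewer there is one more tool, called after "Emit:" as name(argument=value, ...) on one line, values as JSON. arm_command: Moves the arm, as the interface text tells. Its arguments: {"type":"object","properties":{"translation":{"type":"array","items":{"type":"array","items":{"type":"number"}}},"dr":{"type":"array","items":{"type":"array","items":{"type":"number"}}},"claw":{"type":"array","items":{"type":"number"}},"grip_force":{"type":"number"}},"required":["translation","dr","claw"]}

```bash
mkdir -p pics
cat > h.py <<'E'
import numpy as np, cv2
from cell import bot
def px(c,uv,z):
    d=np.linalg.inv(np.array([[c['fx'],0,c['cx']],[0,c['fy'],c['cy']],[0,0,1]]))@[uv[0],uv[1],1]
    M=np.array(c['cam_to_world']); r=M[:3,:3]@d; o=M[:3,3]
    return o+r*(z-o[2])/r[2]
def proj(c,p):
    M=np.linalg.inv(np.array(c['cam_to_world'])); q=M[:3,:3]@np.array(p)+M[:3,3]
    return np.array([c['fx']*q[0]/q[2]+c['cx'],c['fy']*q[1]/q[2]+c['cy']])
def loc(d):
    "world shift -> tool mm"
    return np.round(np.array(bot.sense()['tool_rot']).T@np.array(d)*1000,1)
E
python3 - <<'E'
from h import *
ims={n:bot.read_camera(n) for n in('scene','side')}
for n,c in ims.items():
    cv2.imwrite(f'pics/{n}0.png',np.array(c['pixels'])); print(n,np.round(c['cam_to_world'],2).tolist(),c['fx'])
s=bot.sense();print({k:np.round(v,3).tolist() for k,v in s.items()})
E
```

```text
scene [[0.51, -0.58, 0.64, -0.16], [-0.86, -0.33, 0.38, -0.39], [-0.01, -0.74, -0.67, 0.82], [0.0, 0.0, 0.0, 1.0]] 549.9784592347299
side [[-0.07, 0.75, -0.66, 1.15], [1.0, 0.07, -0.04, 0.04], [0.02, -0.66, -0.75, 0.82], [0.0, 0.0, 0.0, 1.0]] 602.4033047033513
{'time': 0.1, 'q': [1.069, 0.246, 1.559, 0.0, 1.339, -0.174], 'joint_velocities': [0.001, -0.003, 0.0, 0.0, 0.003, 0.0], 'joint_efforts': [0.0, -41.692, -31.552, 0.069, 0.031, -0.0], 'ee_pos': [0.209, 0.615, 0.205], 'tool_rot': [[-0.947, 0.322, -0.001], [0.322, 0.947, -0.001], [0.0, -0.002, -1.0]], 'wrist_force': [0.703, 0.144, 0.646], 'moment': [0.007, 0.032, -0.039], 'grasp_force': 0.0, 'grip_width': 0.999}
```

View pics/scene0.png

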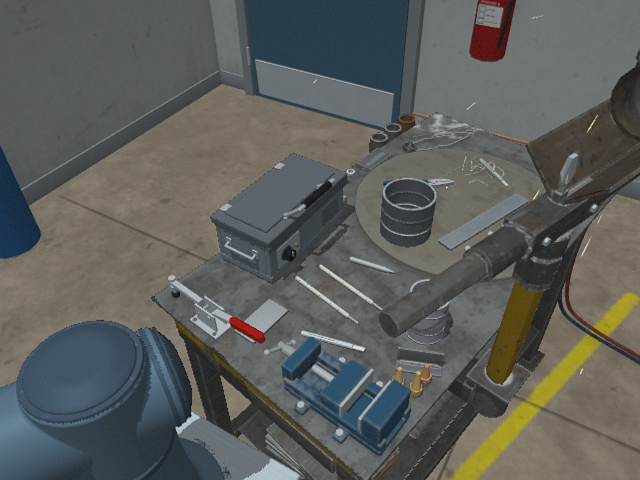

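View pics/side0.png

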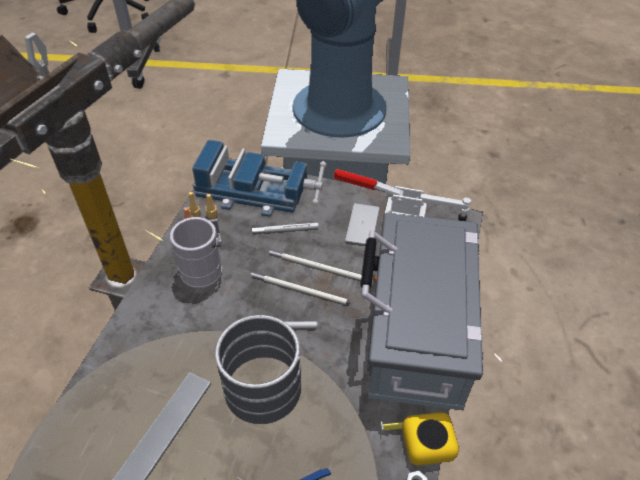

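Scene shows oven left, the two rods near (327,300) and (350,287), and the can at (430,320) behind the pipe bar. Side shows the rods at (270,253)-(365,277) and (252,275)-(347,301), the can at (195,250), and the handle at (370,262).

Run:
```python
from h import *
C={n:bot.read_camera(n) for n in('scene','side')}
c=C['side']; im=np.array(c['pixels'])
g=im.min(2).astype(np.uint8)
m=((g>135)*255).astype(np.uint8); m[:, :225]=0; m[:,372:]=0; m[:240]=0;m[312:]=0
n,l,st,ce=cv2.connectedComponentsWithStats(m)
for i in range(1,n):
    if st[i,4]>60:
        p=np.argwhere(l==i)[:,::-1].astype(float); mu=p.mean(0); v=np.linalg.svd(p-mu,full_matrices=False)[2][0]; t=(p-mu)@v
        e=[mu+v*t.min(),mu+v*t.max()]; P=[px(c,x,.006) for x in e]
        print('side',np.round(e).tolist(),np.round(P,4).tolist(),np.linalg.norm(P[0]-P[1]))
for e in ([(270,253),(368,279)],[(252,275),(347,301)]): print(np.round([px(c,x,.0045) for x in e],3).tolist())
c2=C['scene']
for e in ([(295,277),(357,322)],[(320,265),(380,307)]): print('scene',np.round([px(c2,x,.0045) for x in e],3).tolist())
print('bar end side',px(c,(190,5),.34), px(c,(0,150),.34),'scene',px(c2,(395,318),.34),px(c2,(520,240),.34))
print('post',px(c,(118,285),0))
print('can rim',[np.round(px(c,x,.1),3).tolist() for x in((171,238),(218,238),(195,222),(195,257))])
print('handle',[np.round(px(c,x,.157),3).tolist() for x in((371,240),(368,285),(370,262))])
print('small',[np.round(px(c,x,.124),3).tolist() for x in((371,361),(480,366),(480,222),(388,216))])
a=cv2.resize(im[190:330,150:410],None,fx=3,fy=3,interpolation=cv2.INTER_CUBIC); cv2.imwrite('pics/z1.png',a)
```

```text
side [[269.0, 251.0], [361.0, 276.0]] [[0.4487, -0.0994, 0.006], [0.4931, 0.0672, 0.006]] 0.1723966083103421
side [[251.0, 273.0], [346.0, 301.0]] [[0.5025, -0.1237, 0.006], [0.5475, 0.0442, 0.006]] 0.1738566918900533
side [[363.0, 286.0], [370.0, 299.0]] [[0.513, 0.0713, 0.006], [0.5399, 0.0836, 0.006]] 0.02961451574262563
[[0.453, -0.097, 0.004], [0.497, 0.08, 0.004]]
[[0.506, -0.122, 0.004], [0.547, 0.046, 0.005]]
scene [[0.492, 0.071, 0.004], [0.45, -0.097, 0.004]]
scene [[0.549, 0.044, 0.004], [0.506, -0.118, 0.004]]
bar end side [ 0.21687852 -0.24376404  0.34      ] [ 0.60217647 -0.39325288  0.34      ] scene [ 0.22387548 -0.25409015  0.34      ] [ 0.42489875 -0.33866859  0.34      ]
post [ 0.54380425 -0.34731251  0.        ]
can rim [[0.516, -0.244, 0.1], [0.51, -0.169, 0.1], [0.478, -0.214, 0.1], [0.553, -0.197, 0.1]]
handle [[0.544, 0.075, 0.157], [0.629, 0.073, 0.157], [0.587, 0.074, 0.157]]
small [[0.731, 0.082, 0.124], [0.726, 0.226, 0.124], [0.459, 0.251, 0.124], [0.459, 0.103, 0.124]]
```

View pics/z1.png

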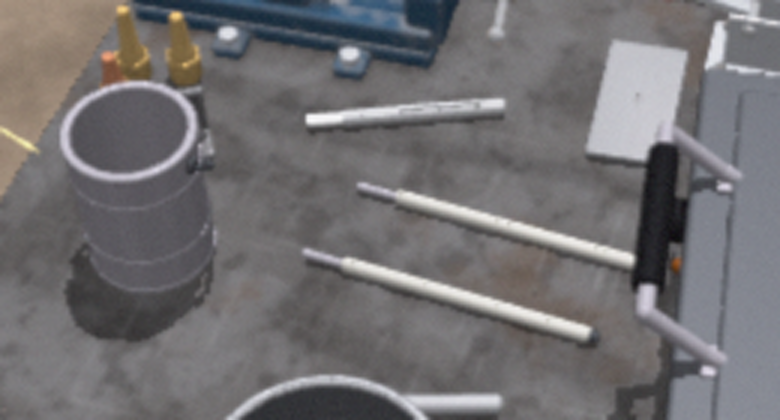

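Zoom confirms it: the rods' bare ends point right (left in this picture) and the can is a clean cup at crop (130,130).

```bash
cat >> h.py <<'E'
from scipy.spatial.transform import Rotation as Ro
def go(p,R):
    s=bot.sense(); R0=np.array(s['tool_rot']); 
    print('t',np.round(R0.T@(np.array(p)-s['ee_pos'])*1000,1).tolist(),'dr',np.round(Ro.from_matrix(R0.T@R).as_rotvec(),3).tolist(),'time',s['time'])
def RR(x,z):
    z=np.array(z,float)/np.linalg.norm(z); x=np.array(x,float); x-=z*(x@z); x/=np.linalg.norm(x)
    return np.c_[x,np.cross(z,x),z]
b=np.array([-.25,-.968,0])
E
python3 - <<'E'
from h import *
go([.462,-.03,.18],RR(-b,[0,0,-1]))
E
```

```text
t [-447.1, -529.3, 25.3] dr [-0.001, 0.001, 1.496] time 0.2
```

Emit:
arm_command(translation=[[-447,-529,25],[-447,-529,25],[-447,-529,25],[-447,-529,25],[-447,-529,25],[-447,-529,25],[-447,-529,25],[-447,-529,25],[-447,-529,25],[-447,-529,25]], dr=[[0,0,1.496],[0,0,1.496],[0,0,1.496],[0,0,1.496],[0,0,1.496],[0,0,1.496],[0,0,1.496],[0,0,1.496],[0,0,1.496],[0,0,1.496]], claw=[40,40,40,40,40,40,40,40,40,40], grip_force=20)

```text
time: 1.2
ee_pos: [0.392, 0.1484, 0.1875]
tool_rot: [[0.256, 0.967, 0.001], [0.967, -0.256, 0.0], [0.0, 0.001, -1.0]]
wrist_force: [-0.0, -0.7, -0.7]
grip_width: 0.426
grasp_force: 0.0
```

Run:
```python
from h import *
go([.462,-.03,.18],RR(-b,[0,0,-1]))
```

```text
t [-154.5, 113.3, 7.6] dr [0.001, -0.0, -0.006] time 1.2
```

Emit:
arm_command(translation=[[-154,113,8],[-154,113,8],[-154,113,8],[-154,113,8],[-154,113,8],[-154,113,8]], dr=[[0,0,0],[0,0,0],[0,0,0],[0,0,0],[0,0,0],[0,0,0]], claw=[40,40,40,40,40,40])

```text
time: 1.8
ee_pos: [0.4624, -0.0275, 0.1791]
tool_rot: [[0.252, 0.968, -0.001], [0.968, -0.252, 0.001], [0.0, -0.001, -1.0]]
wrist_force: [-0.4, 0.6, -0.6]
grip_width: 0.427
grasp_force: 0.0
```

Run:
```python
from h import *
c=bot.read_camera('wrist'); im=np.array(c['pixels']); cv2.imwrite('pics/w1.png',im)
print(bot.sense()['ee_pos'],np.round(c['cam_to_world'],3).tolist())
hsv=cv2.cvtColor(im,cv2.COLOR_BGR2HSV)
m=((im.min(2)>150)*255).astype(np.uint8)
n,l,st,ce=cv2.connectedComponentsWithStats(m)
for i in range(1,n):
    if st[i,4]>300:
        p=np.argwhere(l==i)[:,::-1].astype(float); mu=p.mean(0); v=np.linalg.svd(p-mu,full_matrices=False)[2][0]; t=(p-mu)@v
        P=[px(c,mu+v*x,.006) for x in (t.min(),t.max())]
        print(st[i].tolist(),np.round(P,4).tolist(),np.linalg.norm(P[0]-P[1]))
```

```text
[ 0.46214248 -0.02671249  0.17911518] [[0.968, -0.241, -0.074, 0.484], [-0.252, -0.927, -0.279, 0.055], [-0.001, 0.288, -0.957, 0.358], [0.0, 0.0, 0.0, 1.0]]
[0, 0, 49, 139, 4749] [[0.2825, 0.1908, 0.006], [0.2454, 0.0963, 0.006]] 0.10148933617074038
[42, 0, 84, 133, 4348] [[0.3394, 0.1764, 0.006], [0.2816, 0.0887, 0.006]] 0.1050496770161816
[227, 0, 162, 41, 3920] [[0.4339, 0.1364, 0.006], [0.5532, 0.1168, 0.006]] 0.12088487209352679
[389, 0, 55, 44, 1394] [[0.5506, 0.1152, 0.006], [0.5874, 0.0827, 0.006]] 0.04913510090581835
[184, 12, 46, 40, 841] [[0.3958, 0.1309, 0.006], [0.4305, 0.1344, 0.006]] 0.03483994661555446
[537, 31, 103, 377, 13561] [[0.7119, 0.0592, 0.006], [0.6428, -0.2728, 0.006]] 0.33913163735500107
[276, 88, 58, 204, 2299] [[0.4827, 0.0724, 0.006], [0.4557, -0.1003, 0.006]] 0.1747110857253246
[125, 96, 110, 26, 1516] [[0.4176, 0.0746, 0.006], [0.3321, 0.0948, 0.006]] 0.08791363339795327
[385, 102, 21, 187, 1617] [[0.5484, 0.0454, 0.006], [0.5066, -0.111, 0.006]] 0.16195013300927882
[336, 109, 31, 24, 379] [[0.5001, 0.0534, 0.006], [0.5175, 0.0319, 0.006]] 0.02777552
[... 665 characters left out ...]
6]] 0.05924666445620587
[0, 305, 57, 104, 3088] [[0.1491, -0.0375, 0.006], [0.1325, -0.1565, 0.006]] 0.12020503423416966
[48, 311, 65, 97, 2291] [[0.2207, -0.0607, 0.006], [0.1782, -0.1593, 0.006]] 0.10741044953755614
[145, 344, 21, 21, 303] [[0.2759, -0.1102, 0.006], [0.2735, -0.134, 0.006]] 0.023877900760177914
[346, 358, 27, 44, 506] [[0.4712, -0.1772, 0.006], [0.45, -0.2212, 0.006]] 0.04881166084556617
[287, 453, 113, 27, 1886] [[0.4739, -0.3149, 0.006], [0.3581, -0.2907, 0.006]] 0.11828449734207755
[23, 454, 50, 26, 768] [[0.0917, -0.2119, 0.006], [0.1432, -0.221, 0.006]] 0.05232999488041993
[240, 461, 37, 19, 508] [[0.349, -0.2847, 0.006], [0.3084, -0.2817, 0.006]] 0.040770836757313196
```

View pics/w1.png

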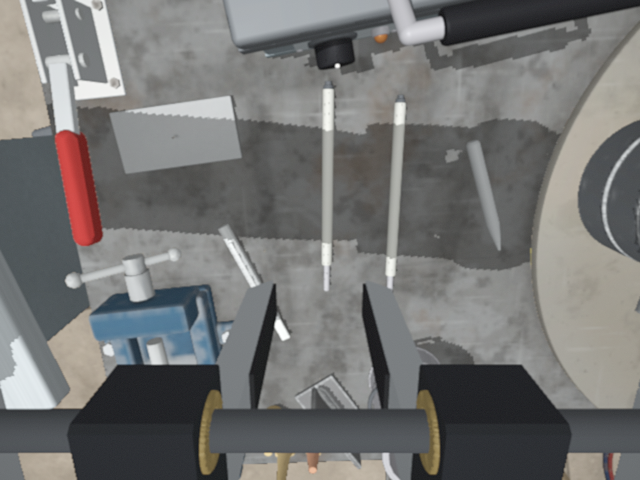

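Wrist picture: rod A (328,83)-(327,290), rod B (401,97)-(390,290), and the can rim behind the right finger near (410,380).

Run:
```python
from h import *
c=bot.read_camera('wrist')
for u in ((328,83),(327,290),(401,97),(390,290)): print(px(c,u,.0045))
go([.4625,-.050,.002],RR(-b,[0,0,-1]))
```

```text
[0.49542657 0.0747554  0.0045    ]
[ 0.45083768 -0.09839726  0.0045    ]
[0.54955861 0.04983854 0.0045    ]
[ 0.50687061 -0.11287429  0.0045    ]
t [-23.0, 6.4, 177.2] dr [-0.001, -0.0, 0.001] time 1.9
```

Emit:
arm_command(translation=[[-23,6,40],[-23,6,90],[-23,7,135],[-23,7,165],[-23,7,177],[-23,7,177],[-23,7,177],[-23,7,177],[-23,7,177],[-23,7,177]], dr=[[0,0,0],[0,0,0],[0,0,0],[0,0,0],[0,0,0],[0,0,0],[0,0,0],[0,0,0],[0,0,0],[0,0,0]], claw=[40,40,40,40,40,40,0,0,0,0], grip_force=25)

```text
time: 2.9
ee_pos: [0.464, -0.0512, 0.003]
tool_rot: [[0.25, 0.968, 0.001], [0.968, -0.25, -0.0], [-0.0, 0.001, -1.0]]
wrist_force: [-0.4, 0.6, -0.8]
grip_width: 0.122
grasp_force: 0.0
```

Emit:
arm_command(translation=[[0,0,0],[0,0,0],[0,0,0],[0,0,-40],[0,0,-90],[0,0,-140],[0,0,-190],[0,0,-240],[0,0,-240]], dr=[[0,0,0],[0,0,0],[0,0,0],[0,0,0],[0,0,0],[0,0,0],[0,0,0],[0,0,0],[0,0,0]], claw=[0,0,0,0,0,0,0,0,0])

```text
time: 3.8
ee_pos: [0.4673, -0.0526, 0.2502]
tool_rot: [[0.25, 0.968, 0.014], [0.968, -0.25, -0.005], [-0.002, 0.014, -1.0]]
wrist_force: [-0.1, -0.2, 0.1]
grip_width: 0.093
grasp_force: 25.0
```

```bash
cat >> h.py <<'E'
def tilt(yaw_dir,deg):
    "tool z = yaw_dir horizontally, deg below horizontal; tool x mostly down"
    h=np.array([*yaw_dir,0.]);h/=np.linalg.norm(h);a=np.radians(deg)
    z=h*np.cos(a)-np.array([0,0,np.sin(a)]); return RR([0,0,-1],z)
E
python3 - <<'E'
from h import *
print(tilt((.38,-.92),20).round(2), bot.sense()['q'])
go([.42,-.10,.26],tilt((.38,-.92),20))
E
```

```text
[[-0.13  0.92  0.36]
 [ 0.32  0.38 -0.87]
 [-0.94 -0.   -0.34]] [-3.53745906e-01 -2.40117581e-01  1.96191379e+00 -1.76304150e-04
  1.40529710e+00 -1.00685563e-01]
t [-57.8, -33.8, -10.2] dr [-0.381, -1.171, -0.569] time 3.8
```

Emit:
arm_command(translation=[[-57,-34,-10],[-57,-34,-10],[-57,-34,-10],[-57,-34,-10],[-57,-34,-10],[-57,-34,-10],[-57,-34,-10],[-57,-34,-10],[-57,-34,-10],[-57,-34,-10]], dr=[[-0.381,-1.171,-0.569],[-0.381,-1.171,-0.569],[-0.381,-1.171,-0.569],[-0.381,-1.171,-0.569],[-0.381,-1.171,-0.569],[-0.381,-1.171,-0.569],[-0.381,-1.171,-0.569],[-0.381,-1.171,-0.569],[-0.381,-1.171,-0.569],[-0.381,-1.171,-0.569]], claw=[0,0,0,0,0,0,0,0,0,0])

```text
time: 4.8
ee_pos: [0.3787, -0.1318, 0.2829]
tool_rot: [[-0.21, 0.902, 0.377], [0.513, 0.43, -0.743], [-0.832, 0.037, -0.553]]
wrist_force: [-0.7, 0.1, 0.2]
grip_width: 0.091
grasp_force: 25.0
```

Run:
```python
from h import *
print(bot.sense()['q'].round(2))
go([.42,-.10,.26],tilt((.38,-.92),20))
```

```text
[-0.14 -0.78  2.47 -0.95  1.01 -0.21]
t [26.7, 50.1, 4.6] dr [0.064, -0.238, -0.009] time 4.8
```

```bash
cat > kin.py <<'E'
import numpy as np, json
from scipy.spatial.transform import Rotation as Ro
from scipy.optimize import least_squares
Z=lambda a:Ro.from_euler('z',a).as_matrix()
Y=lambda a:Ro.from_euler('y',a).as_matrix()
def rot(q,s4=1): return Z(q[0])@Y(q[1]+q[2])@Z(s4*q[3])@Y(q[4])@Z(q[5]+np.pi/2)
def pos(q,k):
    h,dy,L2,L4,dw,LT=k
    return Z(q[0])@(np.array([0,dy,h])+Y(q[1])@[0,0,L2]+Y(q[1]+q[2])@(np.array([0,0,L4])+Z(q[3])@(np.array([0,dw,0])+Y(q[4])@[0,0,LT])))
S=[([1.069,.2455,1.5585,0,1.339,-.174],[.209,.615,.205]),([-.35375,-.24012,1.96191,-.00018,1.4053,-.10069],[.4673,-.0526,.2502])]
E
python3 - <<'E'
from kin import *
from h import bot
s=bot.sense(); q=s['q']; print(rot(q).round(3)); print(rot(q,-1).round(3)); print(np.round(s['tool_rot'],3))
S.append((q,s['ee_pos']))
f=lambda k:np.concatenate([pos(a,k)-b for a,b in S])
r=least_squares(f,[.2,.1,.45,.45,0,.35]); print(r.x.round(3),r.fun.round(4))
print(q.tolist(),s['ee_pos'].tolist())
E
```

```text
[[-0.21   0.902  0.377]
 [ 0.513  0.43  -0.743]
 [-0.832  0.037 -0.553]]
[[-0.001  0.827  0.562]
 [ 0.669 -0.417  0.614]
 [ 0.743  0.377 -0.553]]
[[-0.21   0.902  0.377]
 [ 0.513  0.43  -0.743]
 [-0.832  0.037 -0.553]]
[0.214 0.11  0.41  0.556 0.002 0.278] [ 0.0002  0.0002 -0.     -0.0007  0.0002  0.0002  0.0004  0.0001 -0.0001]
[-0.13602304257312217, -0.7849207861486788, 2.4735846483054083, -0.9464218359439903, 1.0054361361972683, -0.21271814900887107] [0.37871390213604006, -0.13181983895705943, 0.28294164993417686]
```

```bash
cat >> kin.py <<'E'
K=[.214,.11,.41,.556,.002,.278]
LO=np.array([-3.1,-1.0,.15,-.93,.23,-2.7]);HI=np.array([3.1,2.24,2.5,4.05,2.85,2.7])
def ik(p,R,seeds):
    best=None
    for s in seeds:
        r=least_squares(lambda q:np.r_[(pos(q,K)-p)*5,(rot(q)-R).ravel()],np.clip(s,LO+.01,HI-.01),bounds=(LO,HI))
        if best is None or r.cost<best.cost: best=r
    return best
E
python3 - <<'E'
from kin import *
from h import tilt
rng=np.random.default_rng(0); seeds=[rng.uniform(LO,HI) for _ in range(25)]
for dp in (20,30,40):
  for yaw in range(-180,180,30):
    a=np.radians(yaw);h=np.array([np.cos(a),np.sin(a)]);o=[]
    for z in (.145,.26):
        r=ik(np.array([.513,-.206,z]),tilt(h,dp),seeds); o.append((round(r.cost,4),r.x.round(2).tolist()))
    if o[0][0]<.002 or o[1][0]<.002: print(dp,yaw,o)
E
```

```text
20 -180 [(np.float64(0.0), [-0.4, 0.82, 1.23, -0.48, 2.23, 1.12]), (np.float64(0.0), [-0.4, 0.7, 1.18, -0.55, 2.37, 1.01])]
20 -150 [(np.float64(0.0), [-0.25, 0.69, 1.43, -0.8, 1.98, 0.86]), (np.float64(0.0), [-0.25, 0.56, 1.39, -0.86, 2.09, 0.72])]
20 30 [(np.float64(0.0), [-1.12, 0.06, 2.27, 1.27, 1.38, 2.39]), (np.float64(0.0), [-1.12, -0.15, 2.22, 1.23, 1.47, 2.65])]
20 60 [(np.float64(0.0), [-1.04, 0.35, 1.92, 0.97, 1.7, 2.3]), (np.float64(0.0), [-1.04, 0.19, 1.88, 1.0, 1.82, 2.48])]
20 90 [(np.float64(0.0), [-0.9, 0.59, 1.59, 0.7, 1.99, 2.17]), (np.float64(0.0), [-0.9, 0.45, 1.55, 0.76, 2.13, 2.3])]
20 120 [(np.float64(0.0), [-0.74, 0.76, 1.32, 0.37, 2.23, 1.92]), (np.float64(0.0), [-0.74, 0.64, 1.28, 0.43, 2.38, 2.0])]
20 150 [(np.float64(0.0), [-0.57, 0.84, 1.19, -0.05, 2.33, 1.52]), (np.float64(0.0), [-0.57, 0.73, 1.14, -0.07, 2.49, 1.5])]
30 -180 [(np.float64(0.0), [-0.41, 0.72, 1.29, -0.41, 2.1, 1.14]), (np.float64(0.0), [-0.41, 0.62, 1.22, -0.46, 2.26, 1.05])]
30 -150 [(np.float64(0.0), [-0.27, 0.6, 1.47, -0.7, 1.87, 0.86]), (np.float64(0.0), [-0.27, 0.48, 1.41, -0.75, 2.
[... 1698 characters left out ...]
48, 0.39, 0.23, -2.02]), (np.float64(0.0), [-0.63, -0.56, 2.35, 0.17, 0.48, -1.79])]
40 30 [(np.float64(0.0), [-1.01, -0.07, 2.21, 0.97, 1.19, 2.7]), (np.float64(0.0226), [-1.06, -0.19, 2.16, 0.99, 1.36, 2.7])]
40 60 [(np.float64(0.0), [-0.96, 0.2, 1.93, 0.77, 1.51, 2.45]), (np.float64(0.0), [-0.96, 0.07, 1.84, 0.77, 1.66, 2.6])]
40 90 [(np.float64(0.0), [-0.85, 0.41, 1.66, 0.54, 1.77, 2.2]), (np.float64(0.0), [-0.85, 0.3, 1.57, 0.57, 1.94, 2.31])]
40 120 [(np.float64(0.0), [-0.72, 0.57, 1.44, 0.27, 1.96, 1.9]), (np.float64(0.0), [-0.72, 0.47, 1.36, 0.3, 2.14, 1.95])]
40 150 [(np.float64(0.0), [-0.57, 0.64, 1.34, -0.04, 2.04, 1.52]), (np.float64(0.0), [-0.57, 0.55, 1.25, -0.04, 2.22, 1.52])]
```

Run:
```python
from kin import *
from h import *
R=tilt((-1,0),22); s=bot.sense()
for p in ([.436,-.214,.255],[.486,-.214,.131]):
    r=ik(np.array(p),R,[[-.4,.7,1.2,-.5,2.3,1.05]]); print(r.cost.round(5),r.x.round(2))
c=bot.read_camera('side'); d=bot.read_camera('scene')
print('ring',px(c,(218,352),.1),px(c,(299,352),.1),px(c,(258,385),.1),px(c,(258,318),.1), px(d,(408,192),.1))
im=np.array(c['pixels']).copy(); 
cv2.imwrite('pics/s2.png',im[130:400,100:480])
go([.44,-.19,.33],R)
```

```text
0.0 [-0.45  0.52  1.44 -0.55  2.25  1.02]
0.0 [-0.43  0.76  1.33 -0.48  2.15  1.13]
ring [ 0.71999744 -0.12853279  0.1       ] [ 0.71054535 -0.01693531  0.1       ] [ 0.76562634 -0.06602449  0.1       ] [ 0.65894411 -0.08188141  0.1       ] [ 0.75557459 -0.05696763  0.1       ]
t [-82.7, 34.2, 39.6] dr [1.792, -0.168, 0.919] time 4.9
```

View pics/s2.png

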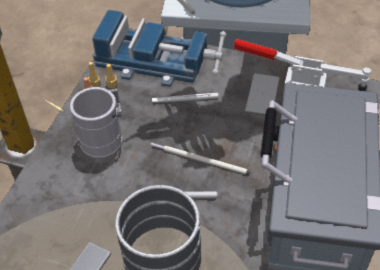

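Rod A is off the table, in the gripper; rod B lies at crop (152,146)-(245,171), the can at (97,120).

Run:
```python
from h import *
go([.47,-.15,.32],RR([1,0,0],[0,0,-1]))
```

```text
t [-60.0, 77.9, 26.6] dr [0.994, 0.582, 1.804] time 4.9
```

Run:
```python
from kin import *
from h import *
s=bot.sense(); R0=np.array(s['tool_rot']); p0=np.array(s['ee_pos'])
def path(p,R,q):
    w=Ro.from_matrix(R0.T@R).as_rotvec()
    for f in np.linspace(0,1,9)[1:]:
        Rf=R0@Ro.from_rotvec(w*f).as_matrix(); r=ik(p0+f*(p-p0),Rf,[q]); q=r.x
        print(r.cost.round(4),q.round(2),Rf[:,2].round(2),(-Rf[:,0]).round(2))
path(np.array([.44,-.19,.33]),tilt((-1,0),22),s['q']); print()
path(np.array([.47,-.15,.32]),RR([1,0,0],[0,0,-1]),s['q'])
```

```text
0.0077 [-0.11 -0.57  2.32 -0.93  1.21 -0.04] [ 0.16 -0.82 -0.54] [ 0.09 -0.53  0.84]
0.0111 [-0.09 -0.34  2.15 -0.93  1.43  0.17] [-0.06 -0.85 -0.52] [-0.02 -0.52  0.85]
0.0053 [-0.09 -0.14  2.01 -0.93  1.62  0.35] [-0.28 -0.82 -0.5 ] [-0.13 -0.48  0.86]
0.0001 [-0.13  0.02  1.88 -0.93  1.78  0.48] [-0.49 -0.73 -0.48] [-0.23 -0.42  0.88]
0.0 [-0.19  0.16  1.74 -0.87  1.94  0.58] [-0.66 -0.6  -0.45] [-0.3  -0.33  0.89]
0.0 [-0.26  0.28  1.61 -0.79  2.1   0.69] [-0.8  -0.42 -0.42] [-0.36 -0.23  0.91]
0.0 [-0.34  0.37  1.49 -0.7   2.24  0.81] [-0.89 -0.22 -0.4 ] [-0.38 -0.12  0.92]
0.0 [-0.42  0.45  1.39 -0.57  2.37  0.97] [-0.93 -0.   -0.37] [-0.37 -0.    0.93]

0.0 [-0.13 -0.63  2.35 -0.89  1.13  0.02] [ 0.25 -0.74 -0.62] [ 0.02 -0.64  0.77]
0.0 [-0.15 -0.51  2.23 -0.8   1.22  0.2 ] [ 0.13 -0.7  -0.7 ] [-0.19 -0.71  0.68]
0.0 [-0.19 -0.41  2.12 -0.68  1.31  0.35] [ 0.04 -0.63 -0.78] [-0.4  -0.72  0.57]
0.0 [-0.25 -0.33  2.02 -0.56  1.38  0.48] [-0.04 -0.53 -0.85] [-0.59 -0.67  0.44]
0.0 [-0.32 -0.27  1.93 -0.42  1.44  0.62] [-0.08 -0.4  -0.91] [-0.76 -0.57  0.32]
0.0 [-0.39 -0.23  1.86 -0.29  1.49  0.75] [-0.08 -0.27 -0.96] [-0.89 -0.41  0.19]
0.0 [-0.46 -0.2   1.82 -0.14  1.52  0.89] [-0.06 -0.13 -0.99] [-0.97 -0.22  0.09]
0.0 [-0.54 -0.18  1.79  0.    1.54  1.03] [ 0.  0. -1.] [-1.  0. -0.]
```

Emit:
arm_command(translation=[[-60,78,27],[-60,78,27],[-60,78,27],[-60,78,27],[-60,78,27],[-60,78,27],[-60,78,27],[-60,78,27],[-60,78,27],[-60,78,27]], dr=[[0.994,0.582,1.804],[0.994,0.582,1.804],[0.994,0.582,1.804],[0.994,0.582,1.804],[0.994,0.582,1.804],[0.994,0.582,1.804],[0.994,0.582,1.804],[0.994,0.582,1.804],[0.994,0.582,1.804],[0.994,0.582,1.804]], claw=[0,0,0,0,0,0,0,0,0,0])

```text
time: 5.9
ee_pos: [0.473, -0.1492, 0.3201]
tool_rot: [[0.829, 0.552, -0.086], [0.497, -0.799, -0.337], [-0.255, 0.237, -0.937]]
wrist_force: [-0.6, -1.2, -0.8]
grip_width: 0.09
grasp_force: 25.0
```

Run:
```python
from h import *
go([.436,-.21,.27],tilt((-1,0),22))
```

```text
t [-48.1, 16.3, 70.7] dr [0.596, -0.96, 0.308] time 5.9
```

Emit:
arm_command(translation=[[-48,16,71],[-48,16,71],[-48,16,71],[-48,16,71],[-48,16,71],[-48,16,71],[-48,16,71],[-48,16,71],[-48,16,71],[-48,16,71]], dr=[[0.596,-0.96,0.308],[0.596,-0.96,0.308],[0.596,-0.96,0.308],[0.596,-0.96,0.308],[0.596,-0.96,0.308],[0.596,-0.96,0.308],[0.596,-0.96,0.308],[0.596,-0.96,0.308],[0.596,-0.96,0.308],[0.596,-0.96,0.308]], claw=[0,0,0,0,0,0,0,0,0,0])

```text
time: 6.9
ee_pos: [0.4357, -0.2106, 0.2697]
tool_rot: [[0.375, 0.007, -0.927], [-0.0, -1.0, -0.008], [-0.927, 0.003, -0.375]]
wrist_force: [-0.3, -0.5, -0.5]
grip_width: 0.09
grasp_force: 25.0
```

Run:
```python
from h import *
c=bot.read_camera('side'); im=np.array(c['pixels']); cv2.imwrite('pics/s3.png',im[0:400,60:460])
d=bot.read_camera('scene'); 
cv2.imwrite('pics/s3.png',np.hstack([im[60:380,60:380],np.array(d['pixels'])[100:420,240:560]]))
s=bot.sense(); x=np.array(s['tool_rot'])[:,0]; p=np.array(s['ee_pos'])
print('tip exp',p+.13*x, proj(c,p+.13*x),proj(d,p+.13*x))
go([.436,-.214,.255],tilt((-1,0),22)); go([.486,-.214,.133],tilt((-1,0),22))
```

```text
tip exp [ 0.48488788 -0.21058059  0.1514562 ] [191.2351583  202.79046966] [428.76994922 277.92365592]
t [15.7, 3.6, 6.2] dr [0.009, -0.004, -0.002] time 7.0
t [147.5, 3.3, 6.0] dr [0.009, -0.004, -0.002] time 7.0
```

View pics/s3.png

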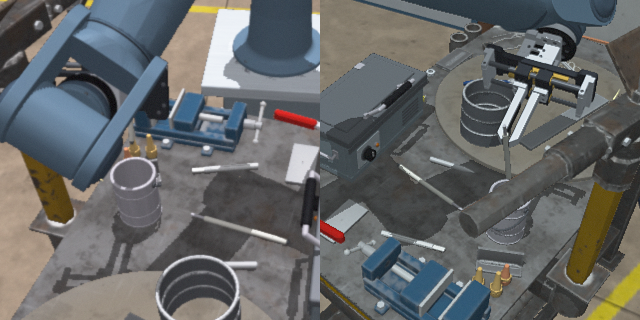

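Side (left) shows the wrist clear of the rest; scene (right) shows the rod tip at (428,278) over the can mouth, as computed. Insert.

Emit:
arm_command(translation=[[15,4,6],[45,4,6],[75,4,6],[100,4,6],[120,4,6],[133,4,6],[140,4,6],[145,4,6],[147,4,6],[147,4,6]], dr=[[0,0,0],[0,0,0],[0,0,0],[0,0,0],[0,0,0],[0,0,0],[0,0,0],[0,0,0],[0,0,0],[0,0,0]], claw=[0,0,0,0,0,0,0,0,0,0])

```text
time: 8.0
ee_pos: [0.4851, -0.2149, 0.1331]
tool_rot: [[0.376, 0.006, -0.926], [-0.002, -1.0, -0.007], [-0.926, 0.004, -0.376]]
wrist_force: [-0.8, 1.5, -0.9]
grip_width: 0.095
grasp_force: 25.0
```

Emit:
arm_command(translation=[[0,0,0],[0,0,0],[0,0,0],[0,0,0],[0,0,0],[0,0,-20],[0,0,-50],[0,0,-80],[0,0,-110],[0,0,-110]], dr=[[0,0,0],[0,0,0],[0,0,0],[0,0,0],[0,0,0],[0,0,0],[0,0,0],[0,0,0],[0,0,0],[0,0,0]], claw=[25,25,25,25,25,25,25,25,25,30])

```text
time: 9.0
ee_pos: [0.5894, -0.2141, 0.1753]
tool_rot: [[0.38, 0.007, -0.925], [-0.003, -1.0, -0.009], [-0.925, 0.006, -0.38]]
wrist_force: [-0.3, -0.0, 0.2]
grip_width: 0.308
grasp_force: 0.0
```

Run:
```python
from h import *
c=bot.read_camera('side');d=bot.read_camera('scene'); w=bot.read_camera('wrist')
cv2.imwrite('pics/s4.png',np.hstack([cv2.resize(np.array(c['pixels'])[150:310,130:370],(480,320)),np.array(w['pixels'])[80:400,180:480]]))
go([.54,-.16,.33],RR([1,0,0],[0,0,-1]))
```

```text
t [-162.6, -53.8, -16.1] dr [0.007, 1.187, 0.003] time 9.15
```

View pics/s4.png

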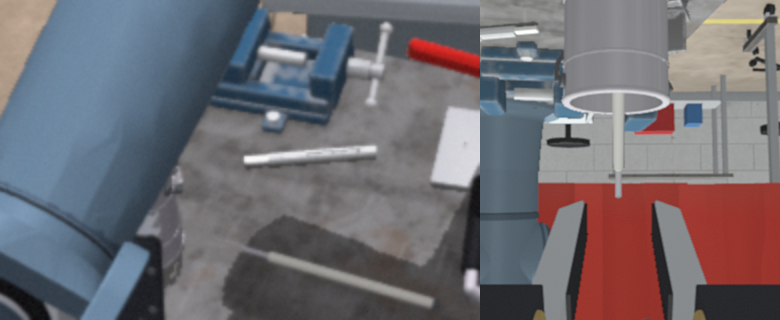

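The wrist view (inverted) shows rod A standing in the can with the bare end up at (617,190), leaning away from the hand. Now rod B.

Run:
```python
from kin import *
from h import *
s=bot.sense(); R0=np.array(s['tool_rot']); p0=np.array(s['ee_pos'])
R=RR(-b,[0,0,-1]);p=np.array([.516,-.075,.26]);q=s['q'];w=Ro.from_matrix(R0.T@R).as_rotvec()
for f in np.linspace(0,1,6)[1:]:
    Rf=R0@Ro.from_rotvec(w*f).as_matrix(); r=ik(p0+f*(p-p0),Rf,[q]); q=r.x
    print(r.cost.round(4),q.round(2),Rf[:,2].round(2))
go(p,R)
```

```text
0.0 [-0.32  0.74  1.14 -0.47  2.12  0.87] [-0.82 -0.13 -0.56]
0.0 [-0.29  0.52  1.34 -0.41  1.91  0.68] [-0.65 -0.2  -0.74]
0.0 [-0.28  0.3   1.52 -0.32  1.71  0.46] [-0.44 -0.2  -0.88]
0.0 [-0.3   0.09  1.68 -0.19  1.54  0.2 ] [-0.21 -0.13 -0.97]
0.0 [-0.36 -0.1   1.82 -0.    1.42 -0.11] [-0.  0. -1.]
t [-106.8, -139.2, 31.8] dr [-0.771, 1.006, -1.148] time 9.15
```

Emit:
arm_command(translation=[[-107,-139,32],[-107,-139,32],[-107,-139,32],[-107,-139,32],[-107,-139,32],[-107,-139,32],[-107,-139,32],[-107,-139,32],[-107,-139,32],[-107,-139,32]], dr=[[-0.771,1.006,-1.148],[-0.771,1.006,-1.148],[-0.771,1.006,-1.148],[-0.771,1.006,-1.148],[-0.771,1.006,-1.148],[-0.771,1.006,-1.148],[-0.771,1.006,-1.148],[-0.771,1.006,-1.148],[-0.771,1.006,-1.148],[-0.771,1.006,-1.148]], claw=[40,40,40,40,40,40,40,40,40,40])

```text
time: 10.15
ee_pos: [0.5149, -0.0747, 0.26]
tool_rot: [[0.372, 0.92, -0.124], [0.92, -0.383, -0.086], [-0.126, -0.082, -0.989]]
wrist_force: [-1.3, -0.5, -0.4]
grip_width: 0.426
grasp_force: 0.0
```

Run:
```python
from h import *
go([.516,-.077,.10],RR(-b,[0,0,-1]))
go([.516,-.077,.002],RR(-b,[0,0,-1]))
```

```text
t [18.5, 15.0, 158.3] dr [-0.091, 0.121, -0.137] time 10.15
t [30.8, 23.0, 255.2] dr [-0.091, 0.121, -0.137] time 10.15
```

Emit:
arm_command(translation=[[5,4,40],[11,9,90],[17,14,140],[19,15,158],[19,15,158],[19,15,158]], dr=[[-0.091,0.121,-0.137],[-0.091,0.121,-0.137],[-0.091,0.121,-0.137],[-0.091,0.121,-0.137],[-0.091,0.121,-0.137],[-0.091,0.121,-0.137]], claw=[40,40,40,40,40,40])

```text
time: 10.75
ee_pos: [0.5165, -0.0774, 0.101]
tool_rot: [[0.254, 0.967, -0.003], [0.967, -0.254, -0.002], [-0.003, -0.002, -1.0]]
wrist_force: [-0.2, -0.2, 0.4]
grip_width: 0.423
grasp_force: 0.0
```

Run:
```python
from h import *
c=bot.read_camera('wrist'); im=np.array(c['pixels'])
q=[proj(c,p) for p in([.5495,.049,.0045],[.504,-.122,.0045],[.516,-.077,.0045])]; print(np.round(q))
m=((im.min(2)>125)*255).astype(np.uint8)
n,l,st,ce=cv2.connectedComponentsWithStats(m)
for i in range(1,n):
    if st[i,4]>1000 and 200<ce[i][0]<440:
        p=np.argwhere(l==i)[:,::-1].astype(float); mu=p.mean(0); v=np.linalg.svd(p-mu,full_matrices=False)[2][0]; t=(p-mu)@v
        P=[px(c,mu+v*x,.006) for x in (t.min(),t.max())]; print(st[i],np.round(P,4).tolist())
go([.516,-.077,.002],RR(-b,[0,0,-1]))
```

```text
[[319.  31.]
 [319. 301.]
 [319. 239.]]
[    0     0   575   409 92843] [[0.2868, -0.0556, 0.006], [0.6945, 0.0333, 0.006]]
[ 367  281  165  127 9894] [[0.5295, -0.1475, 0.006], [0.6499, -0.199, 0.006]]
[ 306  461   95   19 1096] [[0.5301, -0.2866, 0.006], [0.4546, -0.2686, 0.006]]
t [0.6, -1.7, 100.2] dr [0.0, 0.003, -0.004] time 10.8
```

Emit:
arm_command(translation=[[1,-1,45],[1,-1,80],[1,-1,99],[1,-1,99],[1,-1,99],[1,-1,99],[1,-1,99],[1,-1,99],[1,-1,99],[1,-1,99]], dr=[[0,0,0],[0,0,0],[0,0,0],[0,0,0],[0,0,0],[0,0,0],[0,0,0],[0,0,0],[0,0,0],[0,0,0]], claw=[40,40,40,40,0,0,0,0,0,0], grip_force=25)

```text
time: 11.8
ee_pos: [0.5166, -0.0765, 0.0025]
tool_rot: [[0.254, 0.967, -0.002], [0.967, -0.254, -0.003], [-0.003, -0.001, -1.0]]
wrist_force: [-1.2, -0.2, 5.3]
grip_width: 0.094
grasp_force: 25.0
```

Emit:
arm_command(translation=[[0,0,0],[0,0,-20],[0,0,-50],[0,0,-100],[0,0,-150],[0,0,-200],[0,0,-250],[0,0,-300],[0,0,-300]], dr=[[0,0,0],[0,0,0],[0,0,0],[0,0,0],[0,0,0],[0,0,0],[0,0,0],[0,0,0],[0,0,0]], claw=[0,0,0,0,0,0,0,0,0])

```text
time: 12.7
ee_pos: [0.5201, -0.0768, 0.3102]
tool_rot: [[0.254, 0.967, 0.011], [0.967, -0.253, -0.007], [-0.004, 0.012, -1.0]]
wrist_force: [0.1, 0.1, 0.6]
grip_width: 0.092
grasp_force: 25.0
```

Run:
```python
from kin import *
from h import *
s=bot.sense(); R0=np.array(s['tool_rot']); p0=np.array(s['ee_pos'])
R=tilt((-1,0),22);p=np.array([.436,-.195,.31]);q=s['q'];w=Ro.from_matrix(R0.T@R).as_rotvec()
for f in np.linspace(0,1,6)[1:]:
    Rf=R0@Ro.from_rotvec(w*f).as_matrix(); pf=p0+f*(p-p0);r=ik(pf,Rf,[q]); q=r.x
    print(r.cost.round(4),q.round(2),Rf[:,2].round(2),(pf+.13*Rf[:,0]).round(3))
go(p,R); c=bot.read_camera('scene');d=bot.read_camera('side')
cv2.imwrite('pics/s5.png',np.hstack([np.array(d['pixels'])[100:420,130:450],cv2.resize(np.array(c['pixels'])[200:360,360:520],(320,320))]))
```

```text
0.0 [-0.31 -0.    1.65 -0.19  1.65  0.18] [-0.21 -0.14 -0.97] [0.561 0.012 0.282]
0.0 [-0.29  0.12  1.57 -0.34  1.82  0.41] [-0.43 -0.2  -0.88] [ 0.56  -0.033  0.253]
0.0 [-0.31  0.24  1.5  -0.44  2.    0.61] [-0.65 -0.2  -0.74] [ 0.546 -0.085  0.226]
0.0 [-0.36  0.36  1.45 -0.52  2.17  0.79] [-0.82 -0.13 -0.56] [ 0.521 -0.14   0.204]
0.0 [-0.43  0.46  1.42 -0.56  2.34  0.99] [-0.93  0.   -0.37] [ 0.485 -0.195  0.189]
t [-135.7, -51.4, 0.2] dr [0.786, -1.007, 1.14] time 12.7
```

View pics/s5.png

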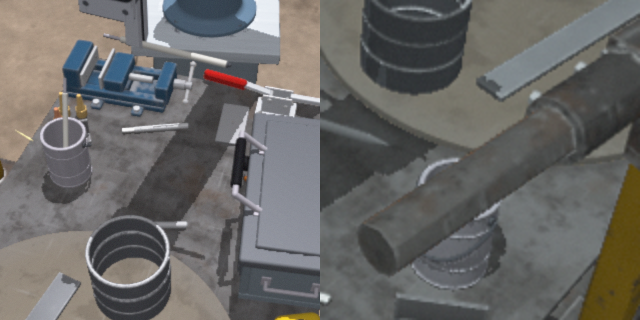

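Side crop shows rod A standing in the can, bare end at (65,95), and rod B held in the gripper at the top; the scene crop shows the can upright.

Emit:
arm_command(translation=[[-136,-51,0],[-136,-51,0],[-136,-51,0],[-136,-51,0],[-136,-51,0],[-136,-51,0],[-136,-51,0],[-136,-51,0],[-136,-51,0],[-136,-51,0]], dr=[[0.786,-1.007,1.14],[0.786,-1.007,1.14],[0.786,-1.007,1.14],[0.786,-1.007,1.14],[0.786,-1.007,1.14],[0.786,-1.007,1.14],[0.786,-1.007,1.14],[0.786,-1.007,1.14],[0.786,-1.007,1.14],[0.786,-1.007,1.14]], claw=[0,0,0,0,0,0,0,0,0,0])

```text
time: 13.8
ee_pos: [0.4325, -0.1936, 0.2998]
tool_rot: [[0.458, 0.144, -0.877], [0.149, -0.985, -0.084], [-0.876, -0.093, -0.473]]
wrist_force: [-0.2, 0.7, -0.3]
grip_width: 0.095
grasp_force: 25.0
```

Run:
```python
from h import *
go([.485,-.192,.133],tilt((-1,0),22))
```

```text
t [170.5, 21.4, 32.7] dr [0.092, -0.104, 0.146] time 13.8
```

Emit:
arm_command(translation=[[15,2,3],[15,2,3],[50,6,10],[85,11,16],[115,14,22],[138,17,26],[155,19,30],[165,21,32],[170,21,33],[170,21,33]], dr=[[0.092,-0.104,0.146],[0.092,-0.104,0.146],[0.092,-0.104,0.146],[0.092,-0.104,0.146],[0.092,-0.104,0.146],[0.092,-0.104,0.146],[0.092,-0.104,0.146],[0.092,-0.104,0.146],[0.092,-0.104,0.146],[0.092,-0.104,0.146]], claw=[0,0,0,0,0,0,0,0,0,0])

```text
time: 14.8
ee_pos: [0.4859, -0.192, 0.1351]
tool_rot: [[0.381, 0.002, -0.925], [0.002, -1.0, -0.002], [-0.925, -0.001, -0.381]]
wrist_force: [-0.5, -1.3, -1.4]
grip_width: 0.091
grasp_force: 25.0
```

Emit:
arm_command(translation=[[0,0,0],[0,0,0],[0,0,0],[0,0,0],[0,0,0],[0,0,-20],[0,0,-50],[0,0,-80],[0,0,-110],[0,0,-110]], dr=[[0,0,0],[0,0,0],[0,0,0],[0,0,0],[0,0,0],[0,0,0],[0,0,0],[0,0,0],[0,0,0],[0,0,0]], claw=[20,20,20,20,20,20,20,20,20,25])

```text
time: 15.8
ee_pos: [0.5905, -0.192, 0.1796]
tool_rot: [[0.386, 0.003, -0.922], [-0.0, -1.0, -0.003], [-0.922, 0.001, -0.386]]
wrist_force: [-0.4, -0.2, 0.2]
grip_width: 0.256
grasp_force: 0.0
```

Run:
```python
from kin import *
from h import *
w=bot.read_camera('wrist');c=bot.read_camera('side')
cv2.imwrite('pics/s6.png',np.hstack([np.array(w['pixels'])[80:400,180:480],np.array(c['pixels'])[150:470,330:530]]))
# handle: intersect views of black bar mask at z~.157
for n,roi in(('side',(355,230,390,300)),('scene',(280,170,345,225))):
    k=bot.read_camera(n); im=np.array(k['pixels']); x0,y0,x1,y1=roi
    m=np.zeros(im.shape[:2],np.uint8); m[y0:y1,x0:x1]=(im[y0:y1,x0:x1].max(2)<45)*255
    nn,l,st,ce=cv2.connectedComponentsWithStats(m); i=1+np.argmax(st[1:,4]); p=np.argwhere(l==i)[:,::-1].astype(float)
    mu=p.mean(0); v=np.linalg.svd(p-mu,full_matrices=False)[2][0]; t=(p-mu)@v
    print(n,st[i],[px(k,mu+v*a,.157).round(4).tolist() for a in (t.min(),(t.min()+t.max())/2,t.max())])
```

```text
side [360 238  19  49 480] [[0.5397, 0.0767, 0.157], [0.5867, 0.0735, 0.157], [0.6306, 0.0706, 0.157]]
scene [301 181  31  28 246] [[0.6327, 0.0678, 0.157], [0.5854, 0.0712, 0.157], [0.5405, 0.0745, 0.157]]
```

View pics/s6.png

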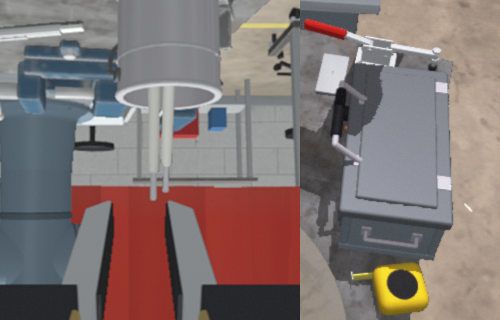

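Wrist view (left) shows both rods in the can, bare ends up at (155,195) and (168,188), hand clear. Right: the lid is shut, with the black grip at (340,110).

```bash
cat >> h.py <<'E'
H0=np.array([.586,.0725,.157]); ax=np.array([.9975,-.07,0]); nb=np.array([.07,.9975,0]); hin=H0+.166*nb-[0,0,.052]
def lid(th,d0,dep=.016,sg=1):
    "tool pose gripping the handle at lid angle th; d0 deg below horizontal at th=0; TCP dep beyond the bar"
    # lid opening: rotate -nb -> up  == rotation about -ax? checked below
    Rt=Ro.from_rotvec(-ax*th).as_matrix()
    if (Rt@(-nb))[2]<0: Rt=Rt.T
    a=np.radians(d0); z=nb*np.cos(a)-np.array([0,0,np.sin(a)]); R=RR(sg*ax,z)
    return hin+Rt@(H0-hin)+dep*(Rt@z), Rt@R
E
python3 - <<'E'
from kin import *
from h import *
s=bot.sense(); rng=np.random.default_rng(1); seeds=[rng.uniform(LO,HI) for _ in range(12)]+[s['q']]
for sg in (1,-1):
  for d0 in (30,40,50,60,75,90):
    o=[]
    for i,th in enumerate((0,.35,.7,1.047)):
        p,R=lid(th,d0,sg=sg); r=ik(p,R,seeds if i==0 else [q]); q=r.x; o.append((round(float(r.cost),4),q.round(2).tolist()))
    pa,R=lid(0,d0,-.1,sg=sg); ra=ik(pa,R,seeds)
    print(sg,d0,[x[0] for x in o],o[0][1],o[-1][1],'appr',ra.cost.round(4),ra.x.round(2))
print(lid(1.047,40)[0])
E
```

```text
1 30 [0.0, 0.0, 0.0, 0.0] [-0.45, 0.31, 1.88, 0.93, 1.55, 0.86] [0.15, 0.17, 1.55, 0.0, 1.42, 1.79] appr 0.0 [-0.61  0.29  1.77  0.85  1.72  0.88]
1 40 [0.0, 0.0, 0.0, 0.0] [-0.41, 0.24, 1.87, 0.81, 1.46, 0.95] [0.22, 0.21, 1.5, -0.17, 1.47, 1.88] appr 0.0 [-0.55  0.2   1.77  0.75  1.65  0.96]
1 50 [0.0, 0.0, 0.0, 0.0] [-0.36, 0.19, 1.86, 0.68, 1.37, 1.04] [0.28, 0.27, 1.46, -0.33, 1.54, 1.95] appr 0.0 [-0.48  0.13  1.76  0.63  1.57  1.06]
1 60 [0.0, 0.0, 0.0, 0.0] [-0.29, 0.16, 1.85, 0.53, 1.3, 1.16] [0.34, 0.33, 1.42, -0.48, 1.61, 2.01] appr 0.0 [-0.39  0.09  1.74  0.5   1.51  1.17]
1 75 [0.0, 0.0, 0.0, 0.0] [-0.19, 0.14, 1.82, 0.28, 1.23, 1.36] [0.41, 0.43, 1.37, -0.69, 1.73, 2.08] appr 0.0 [-0.24  0.05  1.7   0.26  1.44  1.36]
1 90 [0.0, 0.0, 0.0, 0.0] [-0.07, 0.15, 1.79, 0.0, 1.2, 1.57] [0.46, 0.52, 1.34, -0.89, 1.85, 2.11] appr 0.0 [-0.07  0.08  1.65  0.    1.41  1.57]
-1 30 [0.0, 0.0, 0.0, 0.0] [-0.45, 0.31, 1.88, 0.93, 1.55, -2.28] [0.15, 0.17, 1.55, 0.0, 1.42, -1.36] appr 0.0 [-0.61  0.29  1.77  0.85  1.72 -2.27]
-1 40 [0.0, 0.0, 0.0, 0.0] [-0.41, 0.24, 1.87, 0.81, 1.46, -2.19] [0.22, 0.21, 1.5, -0.17, 1.47, -1.26] appr 0.0 [-0.55  0.2   1.77  0.75  1.65 -2.18]
-1 50 [0.0, 0.0, 0.0, 0.0] [-0.36, 0.19, 1.86, 0.68, 1.37, -2.1] [0.28, 0.27, 1.46, -0.33, 1.54, -1.19] appr 0.0 [-0.48  0.13  1.76  0.63  1.57 -2.08]
-1 60 [0.0, 0.0, 0.0, 0.0] [-0.29, 0.16, 1.85, 0.53, 1.3, -1.98] [0.34, 0.33, 1.42, -0.48, 1.61, -1.13] appr 0.0 [-0.39  0.09  1.74  0.5   1.51 -1.97]
-1 75 [0.0, 0.0, 0.0, 0.0] [-0.19, 0.14, 1.82, 0.28, 1.23, -1.79] [0.41, 0.43, 1.37, -0.69, 1.73, -1.07] appr 0.0 [-0.24  0.05  1.7   0.26  1.44 -1.78]
-1 90 [0.0, 0.0, 0.0, 0.0] [-0.07, 0.15, 1.79, 0.0, 1.2, -1.57] [0.46, 0.52, 1.34, -0.89, 1.85, -1.03] appr 0.0 [-0.07  0.08  1.65  0.    1.41 -1.57]
[0.59476531 0.19740562 0.258987  ]
```

Run:
```python
from kin import *
from h import *
s=bot.sense(); R0=np.array(s['tool_rot']); p0=np.array(s['ee_pos'])
_,R=lid(0,60); p=np.array([.59,-.06,.33]); q=s['q'];w=Ro.from_matrix(R0.T@R).as_rotvec()
for f in np.linspace(0,1,7)[1:]:
    Rf=R0@Ro.from_rotvec(w*f).as_matrix(); pf=p0+f*(p-p0);r=ik(pf,Rf,[q]); q=r.x
    print(r.cost.round(4),q.round(2),Rf[:,2].round(2),pf.round(3))
go(p,R)
```

```text
0.0 [-0.37  0.81  1.02 -0.29  2.27  1.15] [-0.83  0.09 -0.55] [ 0.588 -0.17   0.203]
0.0 [-0.39  0.67  1.1  -0.12  2.17  1.18] [-0.7   0.18 -0.69] [ 0.588 -0.148  0.228]
0.0 [-0.41  0.54  1.2   0.03  2.06  1.2 ] [-0.54  0.27 -0.8 ] [ 0.589 -0.126  0.254]
0.0 [-0.44  0.4   1.31  0.18  1.94  1.2 ] [-0.36  0.36 -0.86] [ 0.589 -0.104  0.279]
0.0 [-0.48  0.26  1.42  0.32  1.82  1.18] [-0.17  0.43 -0.89] [ 0.59  -0.082  0.305]
0.0 [-0.51  0.12  1.54  0.47  1.7   1.14] [ 0.04  0.5  -0.87] [ 0.59 -0.06  0.33]
t [-139.6, -132.0, -60.8] dr [0.502, 1.171, -0.247] time 16.0
```

Emit:
arm_command(translation=[[-140,-132,-61],[-140,-132,-61],[-140,-132,-61],[-140,-132,-61],[-140,-132,-61],[-140,-132,-61],[-140,-132,-61],[-140,-132,-61],[-140,-132,-61],[-140,-132,-61]], dr=[[0.502,1.171,-0.247],[0.502,1.171,-0.247],[0.502,1.171,-0.247],[0.502,1.171,-0.247],[0.502,1.171,-0.247],[0.502,1.171,-0.247],[0.502,1.171,-0.247],[0.502,1.171,-0.247],[0.502,1.171,-0.247],[0.502,1.171,-0.247]], claw=[45,45,45,45,45,45,45,45,45,45])

```text
time: 17.0
ee_pos: [0.5881, -0.0604, 0.3302]
tool_rot: [[0.997, -0.063, 0.037], [-0.073, -0.864, 0.499], [0.0, -0.5, -0.866]]
wrist_force: [0.6, -0.8, -0.2]
grip_width: 0.479
grasp_force: 0.0
```

Run:
```python
from h import *
c=bot.read_camera('side'); cv2.imwrite('pics/s7.png',np.array(c['pixels'])[130:420,130:500])
go(*lid(0,60,-.07)); go(*lid(0,60,.016))
```

```text
t [-12.4, -27.8, 146.3] dr [0.001, -0.0, -0.001] time 17.05
t [-12.4, -27.9, 232.3] dr [0.001, -0.0, -0.001] time 17.05
```

View pics/s7.png

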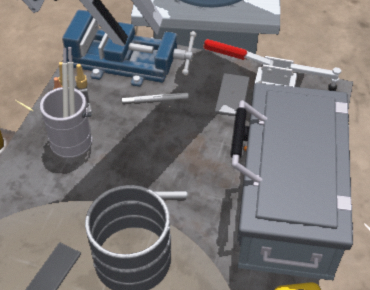

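Both rods stand in the upright can at (68,75), and the handle is at (240,132). Approach along the tool axis.

Emit:
arm_command(translation=[[-12,-28,45],[-12,-28,90],[-12,-28,135],[-12,-28,165],[-12,-28,190],[-12,-28,210],[-12,-28,225],[-12,-28,232],[-12,-28,232],[-12,-28,232]], dr=[[0,0,0],[0,0,0],[0,0,0],[0,0,0],[0,0,0],[0,0,0],[0,0,0],[0,0,0],[0,0,0],[0,0,0]], claw=[45,45,45,45,45,45,45,45,45,45])

```text
time: 18.05
ee_pos: [0.5896, 0.0803, 0.1448]
tool_rot: [[0.998, -0.059, 0.038], [-0.07, -0.864, 0.498], [0.003, -0.499, -0.866]]
wrist_force: [0.2, -0.1, -0.3]
grip_width: 0.475
grasp_force: 0.0
```

Emit:
arm_command(translation=[[0,0,0],[0,0,0],[0,0,0],[0,0,0],[0,0,0],[0,0,0]], dr=[[0,0,0],[0,0,0],[0,0,0],[0,0,0],[0,0,0],[0,0,0]], claw=[10,10,10,10,10,10], grip_force=30)

```text
time: 18.65
ee_pos: [0.5891, 0.0792, 0.1438]
tool_rot: [[0.998, -0.059, 0.037], [-0.07, -0.866, 0.496], [0.003, -0.497, -0.868]]
wrist_force: [-0.4, -5.2, -0.8]
grip_width: 0.164
grasp_force: 30.0
```

Run:
```python
from h import *
s=bot.sense(); print(s['wrist_force'],s['moment'],s['grip_width'])
for th in (.1,.25,.4,.5): go(*lid(th,60,.016))
```

```text
[-0.42285173 -5.18479932 -0.81956849] [-1.16452015  0.2742487  -0.02308402] 0.16380946306050367
t [-2.6, -12.3, -10.2] dr [-0.097, -0.003, 0.001] time 18.65
t [-2.5, -31.9, -24.7] dr [-0.247, -0.003, 0.001] time 18.65
t [-2.4, -53.4, -36.1] dr [-0.397, -0.003, 0.001] time 18.65
t [-2.4, -68.6, -41.9] dr [-0.497, -0.003, 0.001] time 18.65
```

Emit:
arm_command(translation=[[-1,-6,-5],[-1,-12,-10],[-2,-19,-15],[-2,-25,-20],[-2,-32,-25],[-2,-39,-29],[-2,-46,-33],[-2,-53,-36],[-2,-53,-36]], dr=[[-0.05,0,0],[-0.1,0,0],[-0.15,0,0],[-0.2,0,0],[-0.25,0,0],[-0.3,0,0],[-0.35,0,0],[-0.4,0,0],[-0.4,0,0]], claw=[10,10,10,10,10,10,10,10,10])

```text
time: 19.55
ee_pos: [0.5909, 0.1083, 0.2041]
tool_rot: [[0.998, -0.066, 0.017], [-0.068, -0.991, 0.119], [0.009, -0.12, -0.993]]
wrist_force: [4.8, -6.4, 1.3]
grip_width: 0.162
grasp_force: 30.0
```

Run:
```python
from h import *
s=bot.sense(); print(s['wrist_force'],s['moment'],s['grip_width'])
for th in (.4,.6,.7,.8,.9,1.047): go(*lid(th,60,.016))
```

```text
[ 4.84621641 -6.44229117  1.30935977] [-1.32888486 -0.66251597 -0.13582519] 0.1616845350033987
t [-2.5, 1.0, 2.3] dr [0.004, -0.009, 0.003] time 19.55
t [-2.2, -23.5, -18.9] dr [-0.196, -0.009, 0.002] time 19.55
t [-2.1, -37.2, -27.6] dr [-0.296, -0.009, 0.002] time 19.55
t [-2.0, -51.8, -34.9] dr [-0.396, -0.009, 0.001] time 19.55
t [-1.9, -66.9, -40.6] dr [-0.496, -0.01, 0.001] time 19.55
t [-1.7, -90.1, -46.3] dr [-0.643, -0.01, 0.0] time 19.55
```

Emit:
arm_command(translation=[[0,-7,-7],[0,-15,-13],[0,-23,-19],[0,-32,-25],[0,-40,-29],[0,-49,-34],[0,-59,-38],[0,-69,-41],[0,-80,-44],[0,-89,-46]], dr=[[-0.07,0,0],[-0.135,0,0],[-0.2,0,0],[-0.265,0,0],[-0.33,0,0],[-0.395,0,0],[-0.46,0,0],[-0.52,0,0],[-0.585,0,0],[-0.64,0,0]], claw=[10,10,10,10,10,10,10,10,10,10])

```text
time: 20.55
ee_pos: [0.5962, 0.1907, 0.2612]
tool_rot: [[0.998, -0.064, -0.028], [-0.069, -0.865, -0.496], [0.008, 0.497, -0.868]]
wrist_force: [4.0, -2.7, 4.1]
grip_width: 0.161
grasp_force: 30.0
```

Emit:
arm_command(translation=[[0,0,0],[0,0,0],[0,0,0]], dr=[[0,0,0],[0,0,0],[0,0,0]], claw=[10,10,10])

```text
time: 20.85
ee_pos: [0.5962, 0.1902, 0.2611]
tool_rot: [[0.998, -0.064, -0.028], [-0.069, -0.867, -0.494], [0.007, 0.495, -0.869]]
wrist_force: [3.3, -2.8, 6.9]
grip_width: 0.162
grasp_force: 30.0
```

Run:
```python
from h import *
s=bot.sense(); print(s['wrist_force'],s['grip_width'],s['time'])
z=np.array(s['tool_rot'])[:,2]
for dep in (.012,.016,.02):
    h=np.array(s['ee_pos'])-dep*z-hin; print('lid angle',np.degrees(np.arctan2(h[2],-h@nb))-17.4)
print('by tilt',np.degrees(np.arctan2(-z[2],z@nb))-60)
print(go(*lid(1.047,60,.016)))
c=bot.read_camera('side');d=bot.read_camera('scene')
for k in(c,d): print(proj(k,lid(1.047,60,0)[0]))
cv2.imwrite('pics/s8.png',np.hstack([np.array(c['pixels'])[100:420,130:530],np.array(d['pixels'])[60:380,180:500]]))
```

```text
[ 3.33082127 -2.82734143  6.94395703] 0.16161952905605928 20.85
lid angle 58.47717564276254
lid angle 59.385606314746134
lid angle 60.264046708009424
by tilt 59.66980164560732
t [-1.9, -1.7, -0.8] dr [-0.006, -0.007, -0.003] time 20.85
None
[474.5985993  214.48590148]
[261.34674437 123.60440487]
```

View pics/s8.png

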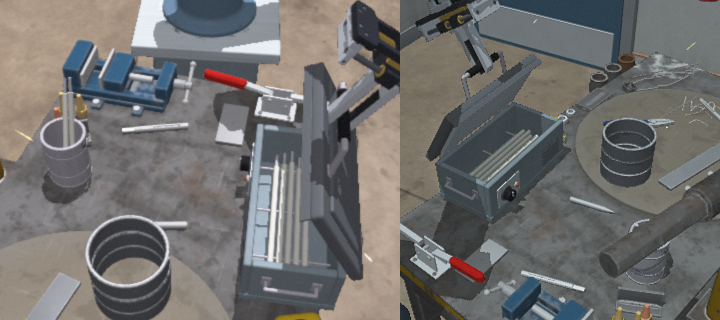

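The lid is open at about 59.5° with the bar at (340,115) in the grip, and both rods are in the can at (68,110).

```bash
python3 -c "
from h import *
print(bot.finish_job())"
```

```text
the job is handed in; nothing more can be done
None
```

Both electrodes are standing in the can with bare ends up and released. The oven lid is held open by its handle at about 59.5°, and the job was handed in at about 21 s; I have not seen the judging result.

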